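# Refit the cyclone on the dust drum and latch it

### The arm

A 6-joint arm with a two-finger parallel gripper is mounted at the origin on a cart in front of the work surface, level with it; the furniture and walls round the work are solid. World frame = base frame: x ahead of the robot, y to its left, z up, the work surface at z = 0. Lengths are in m, angles in rad, forces in N, time in s.
With the tool pointing down it reaches from about 0.35 to 0.725 m from the base axis. Payload 4.3 kg.
Tool frame: the origin (TCP) lies on the centre line of the jaws, within the pads' length; the fingertips stand 22 mm ahead of it and the grasp point (between the pads) lies 3 mm ahead of it; z points along the fingers, y is the line along which they close (so a half turn about z gives the same grasp; the last joint's range is limited). The gripper opens to 85 mm and grips with 20 to 120 N. Pads are 22 mm wide; open, the fingers measure 114 mm over their backs; the gripper's body (76 mm by 85 mm) begins 54 mm behind the grasp point. The pads swing forward as they close: fully open they stand 13 mm farther back than shut.
Start: joints at [1.049, 0.377, 0.081, 1.274, 0, 1.46], TCP at [0.23, 0.527, 0.253] pointing down, gripper open.
Joint ranges: [-2.72, 2.72], [-0.84, 1.66], [-1.02, 1.22], [-1.77, 2.12], [-1.37, 1.28], [-3.14, 3.14]. Speed limits (rad/s): [2.57, 2.57, 3.14, 3.14, 3.14, 3.14].

### API

Orientations are given as a rotation vector (axis times angle).
In Python, from station import arm, cams gives the robot as it stands.
- The arm moves only by the tool step_hand, called after "Emit:" by a JSON object that holds its "fn" and its "kwargs", one argument or row to a line. Schema: {"type":"object","properties":{"moves":{"type":"array","items":{"type":"array","items":{"type":"number"},"minItems":7,"maxItems":7},"minItems":1,"maxItems":12},"clamp_n":{"type":"number"},"only":{"type":"string"},"quiet":{"type":"boolean"},"lines":{"type":"string"}},"required":["moves"],"additionalProperties":false}. moves is a list of rows, 1 to 12 of them, each of 7 numbers: a rotation vector rx, ry, rz in rad, then dx, dy, dz in units of 100 mm, then the finger opening in m; each row is the pose to reach, as a shift and turn from the pose commanded when the call began, along the tool's axes at that moment; what a row does not reach only later rows make up. A row lasts 1/8 s, in which the tool goes at most 0.0625 m and 0.188 rad, less where a joint would pass 70% of its speed; a pose out of reach is approached as far as the arm can. The fingers move at their own pace and stop on an object; clamp_n is the grip in N (left out, the last holds). Time passes only in rows, so rows that do not move let the fingers close. The tool returns the time, the measured TCP pose, the force, the opening and the grip force at its end. only (a regular expression) keeps the lines of the reply that match it, lines (a string "A,B") keeps lines A to B, and quiet returns only ok. Input that does not fit is refused with a message, and nothing moves.
- arm.observe(): the state, without advancing time (a new reading comes with each control period).
- cams.snapshot(name): name is "scene" or "top" or "wrist"; returns the picture (420x560x3 uint8, red, green, blue); there is no depth.
- cams.camera_model(name): a dict with "fx", "fy", "cx", "cy" (pixels), "world_from_camera" (4x4, takes a point from camera to world coordinates). Camera axes: x right, y down, z forward; pixel columns grow to the right and rows downward; lengths in m; the calibration is good to about 2 mm. The wrist camera is an equidistant fisheye: a pixel r from the principal point sees the ray r / f radians off the axis. A picture is of the moment at which its call begins: read the wrist's pose just before it. camera_model takes no time and is no camera call; for the wrist camera it gives the pose at the moment of the call.
- arm.job_done(): hands the job in; it is judged then, once.
The state is a dict: "time": time; "q": joint angles; "joint_velocities": joint speeds; "joint_efforts": joint torques, N m; "tcp_pos": TCP position; "tcp_rot": TCP orientation; "wrist_force": force on the tool from outside, world axes, zero at the start; "wrist_torque": the same for the moment, N m; "width": finger opening in m; "grasp_force": force on a finger pad.
Only numpy, scipy, OpenCV 4.12 (cv2) and the standard library are available. Lean on these libraries where they do the work, as an engineer would, in place of code of your own. Each camera call takes 0.05 s, during which the arm holds its last target. There are 200 camera calls.

### The job

The dust drum has been emptied: set the cyclone head back into the drum's tapered collar, its steel keeper over the latch, so that it sits upright and fully home. Then swing the latch's wire bail up and over, so that its cross-bar drops behind the keeper's lip, and press the lever down past centre until it stays shut. Leave the tape measure, the sanding block and the mug undisturbed.

Things in the scene. Friction and masses are not known exactly. Their poses are not given: they have to be found in the camera images.
- drum: Round metal dust drum with a black lid, screwed to the bench (immovable), 120 mm across. Origin: centre of its underside on the bench, z up; the latch is on its -x side, turned roughly towards the robot. The lid's open tapered collar is 78 mm across at the lid's top, 53 mm across 32 mm lower, empty below.
- collar (a point): Centre of the collar's mouth, level with the lid's top: on the drum's axis, 92 mm above the bench.
- cyclone: Loose grey cyclone head, 118 mm tall, 0.2 to 0.4 kg, standing on its small end. Origin: centre of its underside, z up. From below: taper 44 mm across widening to 80 mm at z = 45; flange 112 mm across up to z = 47; barrel 74 mm across up to 83; upright pipe 38 mm across from 86 to 118 (grip here). A steel keeper sticks out along -x; an inlet stub 30 mm thick at x = 22, z = 65 along -y to y = -62.
- cyclone_seat (a point): Point on the cyclone's axis 43 mm above its underside; meets point collar when fully home (origin then 49 mm above the bench, flange about 1 mm clear of the lid). The keeper must lie over the latch: the cyclone's yaw equals the drum's within about 7 degrees, or the bail cannot pass the keeper.
- spigot (a point): Point on the axis of the cyclone's upright pipe, 104 mm above its underside, 14 mm below the pipe's top.
- keeper (a point): Where the bail's cross-bar lies when latched: in the cyclone's frame x = -69, y = 0, z = 55 mm, above the steel keeper plate (20 mm wide, top at z = 51) and just inside its upturned lip (x = -73.5 to -78, top at z = 58).
- latch_pivot (a point): Middle of the latch lever's hinge axis, which runs along the drum's y: drum frame x = -72, y = 0, z = 50 mm. The pin that carries the bail sits on the lever 20 mm from this axis, straight out from the drum at lever angle 0, and sinks as the lever closes.
- latch_lever (a joint): Lever angle, rad: 0 thrown open, 1.76 shut on its stop; dead centre about 1.5 with the bail hooked. Stays where it is left. The handle points away from the drum, 65 degrees above level at 0, and swings out and down to 36 below level. A plain push straight down on it, 24 mm out from the pivot, shuts it: about 5 N at first, 8 N at 1.1 rad, then it snaps over.
- lever_tip (a point): Centre of the rolled edge (7 mm thick) at the end of the lever's handle, a steel plate 20 mm wide and 44 mm long from the pivot.
- bail_bar (a point): Centre of the bail's cross-bar: a freely turning steel roller, 8.4 mm thick, 38 mm long, along the drum's y. It swings loosely on a 71 mm radius about a pin on the lever (at lever 0: drum frame x = -92, z = 50); its legs pass beside handle and keeper. It leans out on a stop, 40 degrees above level; swung past upright it falls by itself on to the keeper plate. Legs sprung, stretch 3 to 4 mm.
- tape_measure: Yellow tape measure, 68x85x31 mm, lying loose on the bench; bystander. Origin under its centre.
- sanding_block: Wooden sanding block, 63x100x29 mm, loose on the bench; bystander. Origin under its centre.
- mug: Blue and white mug, 78 mm across, 92 mm tall, loose on the bench; bystander. Origin under it.

How it is judged:
On the way, in this order (a step that is already met when the one before it is completed fails the run):
1. the cyclone sits upright and fully home in the collar (distance between cyclone_seat and collar below 0.004 m and angle between cyclone's own z axis and vertical below 0.06 rad), for 0.2 s.
2. the bail's cross-bar lies behind the keeper's lip (all of step 1 and x of bail_bar in the frame of cyclone between -0.075 and -0.034 m and z of bail_bar in the frame of cyclone between 0.048 and 0.06 m and y of bail_bar in the frame of cyclone between -0.014 and 0.014 m), for 0.2 s.
At the end, for the whole second after the job is handed in: The cyclone is home in the collar (seat point within 4 mm, tilt under 0.06 rad) and at rest, the cross-bar is behind the keeper's lip (at least 2 mm below its top, within 14 mm sideways), the lever is shut past centre (over 1.66 rad) and the bystanders are within 30 mm of where they stood (all of step 2 and value of joint latch_lever above 1.66 rad and linear speed of cyclone below 0.02 m/s and distance of each of tape_measure, sanding_block, mug from where it was at the start of the episode below 0.03 m); the robot touches nothing.
It fails at once if a bystander is shoved more than 40 mm or the mug is tipped (distance of any of tape_measure, sanding_block, mug from where it was at the start of the episode above 0.04 m or angle between mug's own z axis and vertical above 0.4 rad).
It also fails if it takes over 61 s, if anything falls off the work surface, if the arm or the gripper's body presses on something with over 40 N, if the wrist force passes 120 N, or if a joint passes its speed limit or range.

## Working session

There is one attempt and no reset: what is moved stays moved. The work goes in short steps, Python scripts to look and compute and a tool call to move; the robot and the scene stay as the last step left them, time stands still between calls to the robot, and variables do not carry over. Pictures are saved under pics/ and viewed, at most 10 in all, crops included, and the job is handed in when it is done.

```bash
ls; mkdir -p pics; cat > look.py <<'E'
import sys,cv2,numpy as np
from station import arm,cams
def snap(n,f):
    m=cams.camera_model(n); im=cams.snapshot(n)
    cv2.imwrite(f,im[:,:,::-1]); np.savez(f+'.npz',K=[m['fx'],m['fy'],m['cx'],m['cy']],T=m['world_from_camera']); return im,m
E
python3 - <<'E'
from look import *
a,m=snap('scene','pics/s0.png'); b,k=snap('top','pics/t0.png')
cv2.imwrite('pics/st0.png',cv2.resize(np.hstack([a,b])[:,:,::-1],(800,300)))
for x in(m,k): print({i:np.round(v,3).tolist() for i,v in x.items() if i!='n'})
print(arm.observe())
E
```

```text
pics
{'fx': 417.602, 'fy': 417.602, 'cx': 277.264, 'cy': 219.42, 'world_from_camera': [[0.511, -0.616, 0.599, -0.047], [-0.859, -0.359, 0.364, -0.336], [-0.009, -0.701, -0.713, 0.793], [0.0, 0.0, 0.0, 1.0]]}
{'fx': 436.622, 'fy': 436.622, 'cx': 281.635, 'cy': 208.779, 'world_from_camera': [[0.095, -0.901, 0.423, 0.02], [-0.995, -0.082, 0.048, -0.022], [-0.008, -0.426, -0.905, 1.219], [0.0, 0.0, 0.0, 1.0]]}
{'time': 0.1, 'q': array([1.04868628e+00, 3.78024725e-01, 7.97745841e-02, 1.27442840e+00,
       1.56846172e-06, 1.46048897e+00]), 'joint_velocities': array([ 1.00659568e-03, -7.03647097e-05,  2.87321910e-03,  1.01055131e-03,
        1.98237220e-03,  8.28070512e-04]), 'joint_efforts': array([ 8.88551585e-04, -4.64694250e+01,  2.70581585e+01,  1.20255497e-02,
       -1.65925449e-04,  8.91373929e-06]), 'tcp_pos': array([0.22987041, 0.52644797, 0.25244031]), 'tcp_rot': array([-6.42176975e-01, -3.07465748e+00,  2.80870698e-03]), 'wrist_force': array([-0.77632417, -0.43799087,  0.53418675]), 'wrist_torque': array([-0.00109245, -0.0016856 ,  0.03662847]), 'grasp_force': 0.0, 'width': 0.08536715848828898}
```

View pics/s0.png

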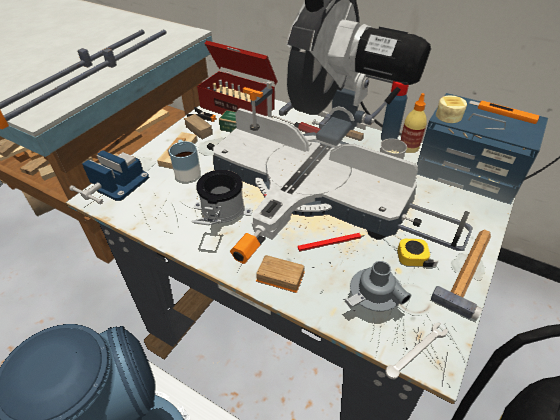

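View pics/t0.png

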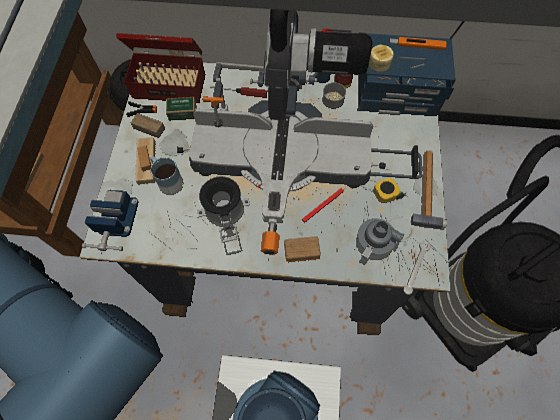

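Both views show the drum at scene (220,190) and top (222,197), with the bail leaning out towards the robot. The cyclone is at scene (380,290) and top (377,240), with the mug left of the drum. The sanding block lies between the two, and the tape is beyond the cyclone. Next I'll enlarge the crops.

```bash
python3 - <<'E'
import cv2,numpy as np
s=cv2.imread('pics/s0.png');t=cv2.imread('pics/t0.png')
def c(i,x,y):return cv2.resize(i[y:y+75,x:x+100],(400,300),interpolation=cv2.INTER_CUBIC)
cv2.imwrite('pics/c0.png',np.vstack([np.hstack([c(s,170,165),c(s,330,255)]),np.hstack([c(t,180,172),c(t,330,205)])]))
E
```

```text
(no output)
```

View pics/c0.png

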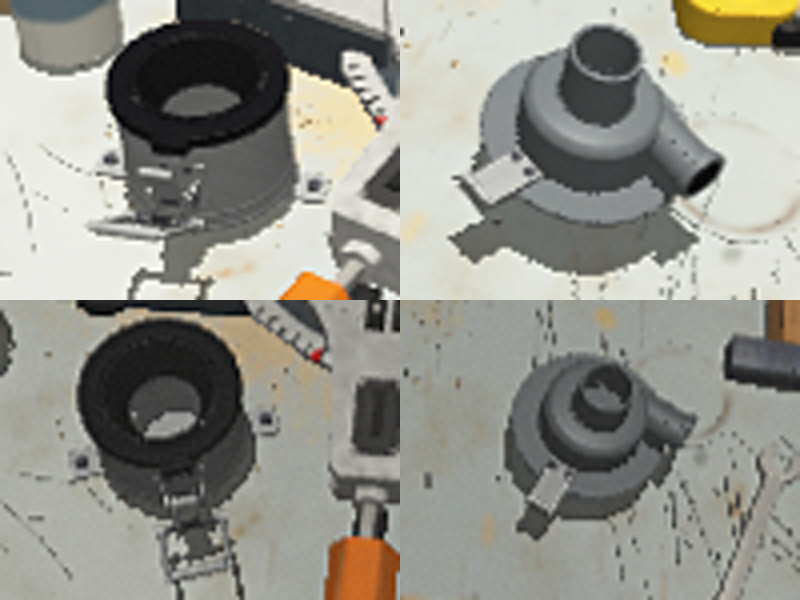

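```bash
cat >> look.py <<'E'
def ray(f,p):
    d=np.load(f+'.npz');fx,fy,cx,cy=d['K'];T=d['T']
    v=T[:3,:3]@np.array([(p[0]-cx)/fx,(p[1]-cy)/fy,1]);return T[:3,3],v/np.linalg.norm(v)
def onz(f,p,z):
    o,v=ray(f,p);return (o+v*(z-o[2])/v[2]).round(4)
def tri(rs):
    A=sum(np.eye(3)-np.outer(v,v) for o,v in rs);b=sum((np.eye(3)-np.outer(v,v))@o for o,v in rs)
    x=np.linalg.solve(A,b);return x.round(4),[round(float(np.linalg.norm(np.cross(x-o,v))),4) for o,v in rs]
E
python3 - <<'E'
from look import *
S,T='pics/s0.png','pics/t0.png'
for n,a,b in [('pipe top',(207,53),(206,88)),('keeper out',(70,191),(138,207)),('keeper in',(131,163),(160,170)),('foot L',(112,160),(82,163)),('foot R',(315,185),(266,120)),('bail',(140,228),(198,272))]:
    so,to=((330,255),(330,205)) if a[0]<0 or n[0] in'pk' else ((170,165),(180,172))
    p=[so[i]+a[i]/4 for i in(0,1)];q=[to[i]+b[i]/4 for i in(0,1)]
    print(n,tri([ray(S,p),ray(T,q)]))
for f,(x,y,w,h) in((S,(190,160,65,50)),(T,(195,170,55,50))):
    im=cv2.imread(f)[y:y+h,x:x+w]; m=(im.max(2)<45).astype(np.uint8)
    c=max(cv2.findContours(m,cv2.RETR_EXTERNAL,cv2.CHAIN_APPROX_NONE)[0],key=cv2.contourArea)
    c=cv2.convexHull(c)
    P=np.array([onz(f,(u+x,v+y),.092)[:2] for u,v in c[:,0]])
    print(f,cv2.minEnclosingCircle(P.astype(np.float32)),cv2.boundingRect(c), P.min(0),P.max(0))
E
```

```text
pipe top (array([ 0.5086, -0.2429,  0.114 ]), [0.0024, 0.0024])
keeper out (array([ 0.44  , -0.2066,  0.0514]), [0.0011, 0.0011])
keeper in (array([ 0.4733, -0.2246,  0.046 ]), [0.0039, 0.0039])
foot L (array([ 0.5566,  0.2895, -0.0019]), [0.0021, 0.0021])
foot R (array([0.6046, 0.1525, 0.0009]), [0.0019, 0.0019])
bail (array([0.4462, 0.1697, 0.0879]), [0.0063, 0.0063])
pics/s0.png ((0.5760999917984009, 0.22990000247955322), 0.07815568149089813) (7, 4, 45, 40) [0.5077 0.1553] [0.6371 0.2786]
pics/t0.png ((0.571664571762085, 0.2179417461156845), 0.06463193893432617) (5, 7, 40, 40) [0.5088 0.1627] [0.6349 0.28  ]
```

The measurements agree with each other. The pipe top is at 0.114 against 0.118 given, and the keeper tip is 78 mm from the axis. The midpoint of the feet puts the drum at about (0.58, 0.22) with yaw about 19°, and the cyclone is at (0.509, -0.243) with yaw about -28°. First I'll go past the drum for a wrist look.

```bash
cat > goal.py <<'E'
# goal x y z psi(deg, world heading of tool y) [tilt deg, lean_dir deg: body leans toward heading]
import sys,numpy as np
from scipy.spatial.transform import Rotation as R
from station import arm
a=[float(v) for v in sys.argv[1:]]
s=arm.observe();R0=R.from_rotvec(s['tcp_rot'])
p=np.radians(a[3]);y=np.array([np.cos(p),np.sin(p),0]);z=np.array([0,0,-1.]);M=R.from_matrix(np.c_[np.cross(y,z),y,z])
if len(a)>4:
    h=np.radians(a[5]);M=R.from_rotvec(np.radians(a[4])*np.array([-np.sin(h),np.cos(h),0]))*M
print(np.round((R0.inv()*M).as_rotvec(),3).tolist(),np.round(R0.inv().apply(np.array(a[:3])-s['tcp_pos']),4).tolist(),'t',round(s['time'],2),'q',np.round(s['q'],2),'F',np.round(s['wrist_force'],1))
E
python3 goal.py .49 .19 .3 27; python3 -c "
from station import cams,arm;import numpy as np
m=cams.camera_model('wrist');print({k:np.round(v,3).tolist() for k,v in m.items()})"
```

```text
[-0.002, 0.0, 0.688] [-0.373, -0.2043, -0.0473] t 0.1 q [1.05 0.38 0.08 1.27 0.   1.46] F [-0.8 -0.4  0.5]
{'fx': 325.192, 'fy': 325.192, 'cx': 277.352, 'cy': 211.983, 'world_from_camera': [[0.4, 0.882, 0.25, 0.167], [0.917, -0.384, -0.111, 0.555], [-0.002, 0.274, -0.962, 0.373], [0.0, 0.0, 0.0, 1.0]]}
```

The rows are not in the units I measure in: shifts go in units of 100 mm. I convert before sending: -0.373 m is -3.73, -0.204 m is -2.04.

Emit:
{"fn": "step_hand", "kwargs": {
  "moves": [
    [0, 0, 0.69, -3.73, -2.04, -0.47, 0.085],
    [0, 0, 0.69, -3.73, -2.04, -0.47, 0.085],
    [0, 0, 0.69, -3.73, -2.04, -0.47, 0.085],
    [0, 0, 0.69, -3.73, -2.04, -0.47, 0.085],
    [0, 0, 0.69, -3.73, -2.04, -0.47, 0.085],
    [0, 0, 0.69, -3.73, -2.04, -0.47, 0.085],
    [0, 0, 0.69, -3.73, -2.04, -0.47, 0.085],
    [0, 0, 0.69, -3.73, -2.04, -0.47, 0.085],
    [0, 0, 0.69, -3.73, -2.04, -0.47, 0.085],
    [0, 0, 0.69, -3.73, -2.04, -0.47, 0.085]
  ]
}}

```text
time: 1.35
tcp_pos: [0.4893, 0.1917, 0.3]
tcp_rot: [-1.642, -2.678, 0.001]
wrist_force: [-0.1, 0.8, -0.0]
width: 0.0848
grasp_force: 0.0
```

```bash
python3 -c "
from look import *
snap('wrist','pics/w1.png')"; python3 goal.py .50 -.20 .3 -19.5
```

```text
[-0.001, -0.0, 0.811] [-0.3539, -0.1683, 0.0] t 1.4 q [0.25 0.27 0.05 1.35 0.   1.35] F [-1.1  0.2  0.2]
```

View pics/w1.png

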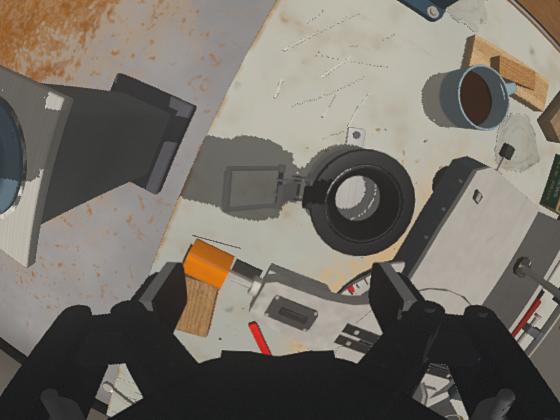

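The wrist view shows the lid as a circle about (362,201) and the cross-bar at the left, about (228,187). The legs lead to the latch at (300,188), and one foot is at (356,136).

```bash
cat >> look.py <<'E'
def wray(f,p):
    d=np.load(f+'.npz');fx,fy,cx,cy=d['K'];T=d['T'];u=np.array([(p[0]-cx)/fx,(p[1]-cy)/fy]);r=np.linalg.norm(u)
    v=T[:3,:3]@np.r_[np.sin(r)*u/r,np.cos(r)];return T[:3,3],v
def wonz(f,p,z):
    o,v=wray(f,p);return (o+v*(z-o[2])/v[2])
def circ(P):
    A=np.c_[2*P,np.ones(len(P))];x=np.linalg.lstsq(A,(P**2).sum(1),rcond=None)[0];return x[:2].round(4),np.sqrt(x[2]+x[:2]@x[:2]).round(4)
E
python3 - <<'E'
from look import *
f='pics/w1.png';im=cv2.imread(f)
g=im.max(2)
# radial edges from lid centre: dark->bright outermost within window
P=[];Q=[]
for a in np.radians(range(0,360,4)):
    if 165<np.degrees(a)<215: continue
    pr=[int(g[int(round(201+r*np.sin(a))),int(round(362+r*np.cos(a)))]) for r in range(38,66)]
    k=int(np.argmax(np.diff(pr)))
    if np.diff(pr)[k]>35: P.append((362+(38.5+k)*np.cos(a),201+(38.5+k)*np.sin(a)))
P=np.array(P);print(len(P))
W=np.array([wonz(f,p,.092)[:2] for p in P]);c,r=circ(W)
for _ in range(3):
    e=np.linalg.norm(W-c,axis=1)-r;k=abs(e)<.003;c,r=circ(W[k])
print('lid@.092',c,r,k.sum())
print('bail',wonz(f,(228,187),.096),wonz(f,(226,166),.096),wonz(f,(230,207),.096),'foot',wonz(f,(356,136),.003))
cv2.imwrite('pics/w1c.png',cv2.resize(im[130:270,210:430],(800,509),interpolation=cv2.INTER_CUBIC))
E
```

```text
73
lid@.092 [0.5793 0.22  ] 0.0594 65
bail [0.4429619  0.17231688 0.096     ] [0.43185515 0.19107052 0.096     ] [0.45377562 0.15400277 0.096     ] foot [0.55643747 0.28565827 0.003     ]
```

View pics/w1c.png

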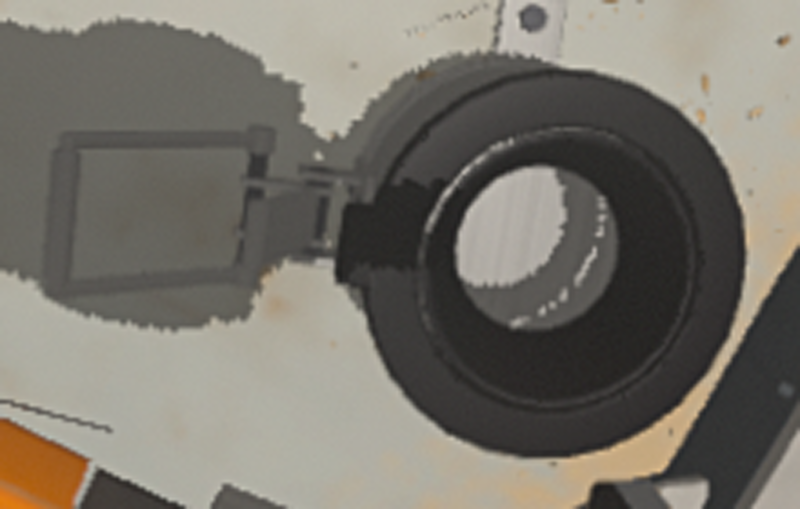

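Emit:
{"fn": "step_hand", "kwargs": {
  "moves": [
    [0, 0, 0.81, -3.54, -1.68, 0, 0.085],
    [0, 0, 0.81, -3.54, -1.68, 0, 0.085],
    [0, 0, 0.81, -3.54, -1.68, 0, 0.085],
    [0, 0, 0.81, -3.54, -1.68, 0, 0.085],
    [0, 0, 0.81, -3.54, -1.68, 0, 0.085],
    [0, 0, 0.81, -3.54, -1.68, 0, 0.085],
    [0, 0, 0.81, -3.54, -1.68, 0, 0.085],
    [0, 0, 0.81, -3.54, -1.68, 0, 0.085],
    [0, 0, 0.81, -3.54, -1.68, 0, 0.085]
  ]
}}

```text
time: 2.52
tcp_pos: [0.5005, -0.199, 0.3004]
tcp_rot: [-2.563, -1.815, -0.001]
wrist_force: [1.1, -0.5, 0.2]
width: 0.085
grasp_force: 0.0
```

```bash
python3 -c "
from look import *
snap('wrist','pics/w2.png')"
```

```text
(no output)
```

View pics/w2.png

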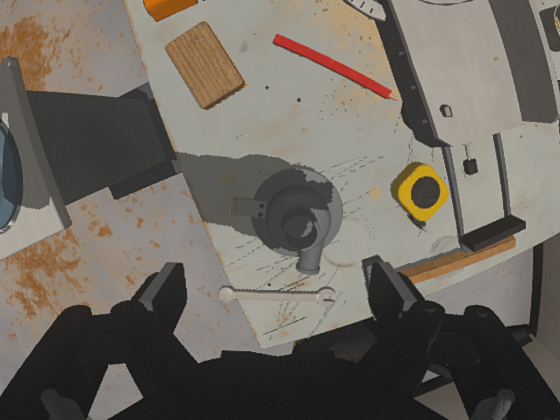

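The crop shows the bail at rest with its cross-bar centre at crop (62,213), which is pixel (227,188.6), so the drum yaw is 19.4°. In the second wrist view the cyclone's pipe is near (299,228), its keeper points left to about (235,206), and the stub points down at (308,272). I'll enlarge this one.

```bash
python3 - <<'E'
from look import *
im=cv2.imread('pics/w2.png')[155:285,220:360]
cv2.imwrite('pics/w2c.png',np.clip(cv2.resize(im,None,fx=4.5,fy=4.5,interpolation=cv2.INTER_CUBIC).astype(float)*1.6,0,255).astype(np.uint8))
E
```

```text
(no output)
```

View pics/w2c.png

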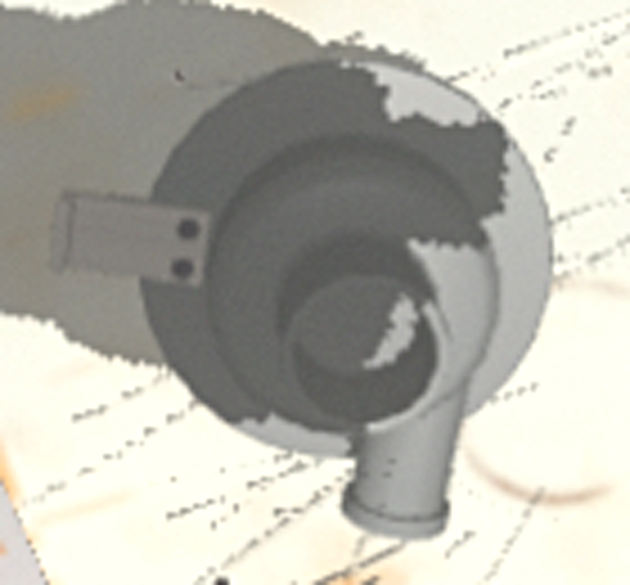

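```bash
python3 - <<'E'
from look import *
f='pics/w2.png';g=lambda x,y:(220+x/4.5-.4,155+y/4.5-.4)
print('tri',tri([wray(f,g(363,350)),ray('pics/s0.png',(381.75,268.2)),ray('pics/t0.png',(381.5,227))]))
a=wonz(f,g(363,350),.118);b=wonz(f,g(346,257),.047);k=wonz(f,g(58,230),.058);s=wonz(f,g(184.5,248.5),.051)
print(a,b,k,s,[wonz(f,g(x,257),.047) for x in(140,553)])
for c in(a,b,(a+b)/2):
  for p in(k,s):
    d=c-p;print(np.degrees(np.arctan2(d[1],d[0])),np.linalg.norm(d[:2]))
E
```

```text
tri (array([ 0.5094, -0.243 ,  0.1132]), [0.0005, 0.0022, 0.0027])
[ 0.50991517 -0.24166996  0.118     ] [ 0.51048629 -0.24065115  0.047     ] [ 0.44320122 -0.20601989  0.058     ] [ 0.47137936 -0.22324414  0.051     ] [array([ 0.45880459, -0.22247833,  0.047     ]), array([ 0.56329214, -0.25921441,  0.047     ])]
-28.11880010915664 0.0756417740053847
-25.55469994164868 0.042714391126716884
-27.234635213003376 0.07567433582976621
-23.994479699767883 0.04280602990348791
-27.676622527146694 0.07565580283514861
-24.77375384779996 0.042756247103366604
```

```bash
python3 goal.py .51 -.2415 .16 -19.5;python3 goal.py .51 -.2415 .109 -19.5
```

```text
[-0.0, -0.001, 0.002] [-0.0371, 0.023, 0.1404] t 2.58 q [-0.5   0.3   0.09  1.36  0.    1.41] F [-0.1 -0.2  0.2]
[-0.0, -0.001, 0.002] [-0.0371, 0.023, 0.1914] t 2.58 q [-0.5   0.3   0.09  1.36  0.    1.41] F [-0.1 -0.2  0.2]
```

Converted, 0.191 m is 1.91, 0.175 m is 1.75.

Emit:
{"fn": "step_hand", "kwargs": {
  "moves": [
    [0, 0, 0.002, -0.37, 0.23, 0.7, 0.085],
    [0, 0, 0.002, -0.37, 0.23, 1.2, 0.085],
    [0, 0, 0.002, -0.37, 0.23, 1.5, 0.085],
    [0, 0, 0.002, -0.37, 0.23, 1.75, 0.085],
    [0, 0, 0.002, -0.37, 0.23, 1.91, 0.085],
    [0, 0, 0.002, -0.37, 0.23, 1.91, 0.085],
    [0, 0, 0.002, -0.37, 0.23, 1.91, 0.02],
    [0, 0, 0.002, -0.37, 0.23, 1.91, 0.02],
    [0, 0, 0.002, -0.37, 0.23, 1.91, 0.02],
    [0, 0, 0.002, -0.37, 0.23, 1.91, 0.02],
    [0, 0, 0.002, -0.37, 0.23, 1.91, 0.02],
    [0, 0, 0.002, -0.37, 0.23, 1.91, 0.02]
  ],
  "clamp_n": 60
}}

```text
time: 4.08
tcp_pos: [0.5103, -0.244, 0.1106]
tcp_rot: [2.567, 1.808, 0.001]
wrist_force: [-1.4, 0.7, 4.4]
width: 0.0368
grasp_force: 59.9
```

```bash
python3 goal.py .51 -.2415 .109 -19.5
```

```text
[0.002, 0.0, -0.003] [0.0022, -0.0011, 0.0016] t 4.08 q [-0.56  0.44 -0.21  0.92  0.    1.36] F [-1.4  0.7  4.4]
```

Emit:
{"fn": "step_hand", "kwargs": {
  "moves": [
    [0, 0, 0, 0, 0, -0.3, 0.02],
    [0, 0, 0, 0, 0, -0.9, 0.02],
    [0, 0, 0, 0, 0, -1.5, 0.02],
    [0, 0, 0, 0, 0, -2.1, 0.02],
    [0, 0, 0, 0, 0, -2.1, 0.02]
  ]
}}

```text
time: 4.7
tcp_pos: [0.5119, -0.245, 0.3249]
tcp_rot: [2.56, 1.804, 0.007]
wrist_force: [1.1, -0.2, -4.5]
width: 0.0369
grasp_force: 61.6
```

```bash
python3 goal.py .44 0 .32 4; python3 goal.py .5793 .22 .32 27.1
```

```text
[0.01, 0.004, -0.413] [0.2065, -0.1502, 0.0029] t 4.7 q [-0.56  0.35  0.22  1.43  0.    1.36] F [ 1.1 -0.2 -4.5]
[0.009, 0.006, -0.816] [0.4605, -0.093, 0.0029] t 4.7 q [-0.56  0.35  0.22  1.43  0.    1.36] F [ 1.1 -0.2 -4.5]
```

Emit:
{"fn": "step_hand", "kwargs": {
  "moves": [
    [0, 0, -0.41, 2.06, -1.5, 0, 0.02],
    [0, 0, -0.41, 2.06, -1.5, 0, 0.02],
    [0, 0, -0.41, 2.06, -1.5, 0, 0.02],
    [0, 0, -0.41, 2.06, -1.5, 0, 0.02],
    [0, 0, -0.816, 4.6, -0.93, 0, 0.02],
    [0, 0, -0.816, 4.6, -0.93, 0, 0.02],
    [0, 0, -0.816, 4.6, -0.93, 0, 0.02],
    [0, 0, -0.816, 4.6, -0.93, 0, 0.02],
    [0, 0, -0.816, 4.6, -0.93, 0, 0.02],
    [0, 0, -0.816, 4.6, -0.93, 0, 0.02],
    [0, 0, -0.816, 4.6, -0.93, 0, 0.02],
    [0, 0, -0.816, 4.6, -0.93, 0, 0.02]
  ]
}}

```text
time: 6.2
tcp_pos: [0.5764, 0.2198, 0.3194]
tcp_rot: [-1.641, -2.679, 0.001]
wrist_force: [0.8, -0.2, -2.8]
width: 0.0367
grasp_force: 62.1
```

```bash
python3 - <<'E'
from look import *
for n in('wrist','scene','top'): snap(n,f'pics/{n}3.png')
w=cv2.imread('pics/wrist3.png');s=cv2.imread('pics/scene3.png')
cv2.imwrite('pics/m3.png',np.hstack([cv2.resize(w,(400,300)),cv2.resize(s[60:270,140:420],(400,300))]))
E
python3 goal.py .5793 .22 .21 27.1
```

```text
[0.001, 0.0, -0.001] [-0.0013, 0.0022, 0.1098] t 6.35 q [0.26 0.47 0.39 1.49 0.   1.36] F [-0.3 -0.2 -3.2]
```

View pics/m3.png

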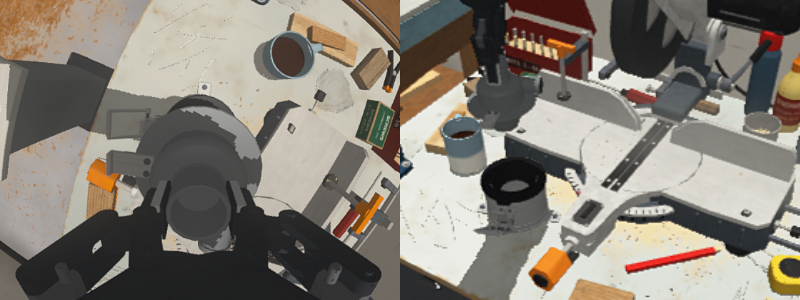

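The cyclone hangs upright over the drum. Its keeper shows on the left, with the lip near wrist pixel (152,226), and the bail sits below it. The collar is clear, and the mug and saw are out of the way. I'll check the keeper's heading.

```bash
python3 - <<'E'
from look import *
s=arm.observe()['tcp_pos'];f='pics/wrist3.png'
g=cv2.cvtColor(cv2.imread(f),cv2.COLOR_BGR2GRAY)
cv2.imwrite('pics/w3c.png',cv2.resize(g[195:265,135:235],None,fx=6,fy=6,interpolation=cv2.INTER_CUBIC))
E
```

```text
(no output)
```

View pics/w3c.png

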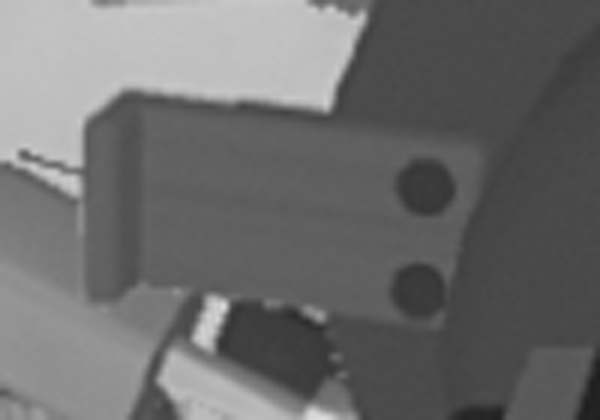

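```bash
python3 - <<'E'
from look import *
s=np.array([.5764,.2198]);f='pics/wrist3.png';z0=.3194-.1106
g=lambda x,y:(135+x/6-.4,195+y/6-.4)
L=wonz(f,g(97,200),z0+.058);B=wonz(f,g(134,192),z0+.051);S=wonz(f,g(421,239),z0+.051);s1=wonz(f,g(425,187),z0+.051);s2=wonz(f,g(416,291),z0+.051)
for n,a,b in(('L-tcp',L[:2],s),('B-tcp',B[:2],s),('S-tcp',S[:2],s),('L-S',L[:2],S[:2]),('B-S',B[:2],S[:2]),('screws+90',s1[:2],s2[:2])):
    d=b-a;print(n,np.degrees(np.arctan2(d[1],d[0])),np.linalg.norm(d))
E
```

```text
L-tcp 19.140135140694937 0.07512164977696786
B-tcp 20.141071424202952 0.07368760460692492
S-tcp 21.457000752264477 0.0430759341385529
L-S 16.033113625780594 0.03212815579822466
B-S 18.290823568807017 0.03063900546559571
screws+90 -71.83953666322915 0.011186678648534475
```

Converted, 0.135 m is 1.35, 0.153 m is 1.53.

Emit:
{"fn": "step_hand", "kwargs": {
  "moves": [
    [0, 0, 0, -0.01, 0.02, 0.4, 0.02],
    [0, 0, 0, -0.01, 0.02, 0.8, 0.02],
    [0, 0, 0, -0.01, 0.02, 1.1, 0.02],
    [0, 0, 0, -0.01, 0.02, 1.25, 0.02],
    [0, 0, 0, -0.01, 0.02, 1.35, 0.02],
    [0, 0, 0, -0.01, 0.02, 1.4, 0.02],
    [0, 0, 0, -0.01, 0.02, 1.45, 0.02],
    [0, 0, 0, -0.01, 0.02, 1.5, 0.02],
    [0, 0, 0, -0.01, 0.02, 1.53, 0.02]
  ]
}}

```text
time: 7.48
tcp_pos: [0.5792, 0.221, 0.1663]
tcp_rot: [1.639, 2.68, 0.001]
wrist_force: [0.6, -0.3, -3.3]
width: 0.0367
grasp_force: 62.1
```

```bash
python3 goal.py .5793 .22 .1596 27.1
```

```text
[0.0, -0.0, 0.0] [-0.0009, -0.0004, 0.0067] t 7.47 q [0.26 0.5  0.05 1.12 0.   1.36] F [ 0.6 -0.3 -3.3]
```

Converted, 0.008 m is 0.08, 0.007 m is 0.07.

Emit:
{"fn": "step_hand", "kwargs": {
  "moves": [
    [0, 0, 0, -0.01, 0, 0.02, 0.02],
    [0, 0, 0, -0.01, 0, 0.04, 0.02],
    [0, 0, 0, -0.01, 0, 0.06, 0.02],
    [0, 0, 0, -0.01, 0, 0.07, 0.02],
    [0, 0, 0, -0.01, 0, 0.08, 0.02],
    [0, 0, 0, -0.01, 0, 0.08, 0.02]
  ]
}}

```text
time: 8.22
tcp_pos: [0.5796, 0.22, 0.1596]
tcp_rot: [1.639, 2.679, 0.001]
wrist_force: [-3.4, -1.3, 5.0]
width: 0.0366
grasp_force: 62.9
```

```bash
python3 goal.py .5793 .22 .1596 27.1
```

```text
[0.001, 0.0, -0.0] [0.0001, -0.0003, 0.0] t 8.22 q [ 0.26  0.51  0.04  1.1  -0.    1.36] F [-3.4 -1.3  5. ]
```

Converted, 0.003 m is 0.03, 0.002 m is 0.02.

Emit:
{"fn": "step_hand", "kwargs": {
  "moves": [
    [0, 0, 0, 0, 0, 0.02, 0.02],
    [0, 0, 0, 0, 0, 0.03, 0.02],
    [0, 0, 0, 0, 0, 0.03, 0.02]
  ]
}}

```text
time: 8.6
tcp_pos: [0.5798, 0.2199, 0.1593]
tcp_rot: [1.638, 2.678, 0.003]
wrist_force: [-7.7, -4.1, 18.4]
width: 0.0366
grasp_force: 64.3
```

Emit:
{"fn": "step_hand", "kwargs": {
  "moves": [
    [0, 0, 0, 0, 0, -0.02, 0.02],
    [0, 0, 0, 0, 0, -0.02, 0.08],
    [0, 0, 0, 0, 0, -0.02, 0.08],
    [0, 0, 0, 0, 0, -0.02, 0.08],
    [0, 0, 0, 0, 0, -0.02, 0.08],
    [0, 0, 0, 0, 0, -0.5, 0.08],
    [0, 0, 0, 0, 0, -1.1, 0.08],
    [0, 0, 0, 0, 0, -1.2, 0.08]
  ]
}}

```text
time: 9.6
tcp_pos: [0.5818, 0.2207, 0.2805]
tcp_rot: [1.636, 2.675, 0.01]
wrist_force: [0.3, -0.0, -1.1]
width: 0.0803
grasp_force: 0.0
```

```bash
python3 - <<'E'
from look import *
for n in('wrist','scene'): snap(n,f'pics/{n}4.png')
w=cv2.imread('pics/wrist4.png');s=cv2.imread('pics/scene4.png')
cv2.imwrite('pics/m4.png',np.hstack([cv2.resize(w[80:320,100:420],(400,300)),cv2.resize(s[140:245,160:300],(400,300))]))
E
python3 goal.py .3985 .1563 .22 19.4
```

```text
[0.004, 0.001, 0.134] [0.026, -0.1916, 0.0562] t 9.7 q [0.26 0.47 0.28 1.38 0.   1.36] F [ 0.8  0.  -1.1]
```

View pics/m4.png

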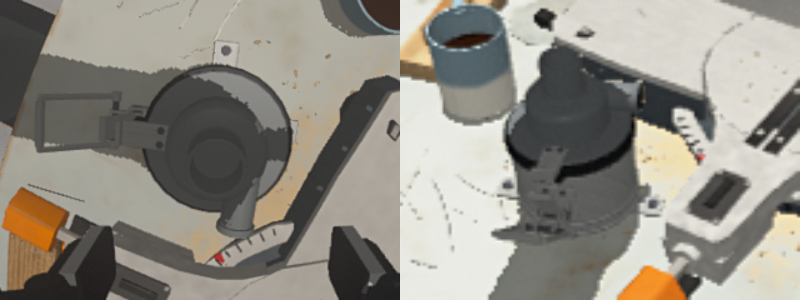

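The head is seated square, with the keeper over the latch and the bail still leaning out. That uses up my ten pictures. Next I'll close the gripper and go outside the cross-bar, with the tool's y along the drum's x.

```bash
python3 goal.py .4052 .1585 .22 19.4
```

```text
[0.004, 0.001, 0.134] [0.0249, -0.1846, 0.0562] t 9.7 q [0.26 0.47 0.28 1.38 0.   1.36] F [ 0.8  0.  -1.1]
```

Emit:
{"fn": "step_hand", "kwargs": {
  "moves": [
    [0, 0, 0.134, 0.25, -1.85, 0.3, 0],
    [0, 0, 0.134, 0.25, -1.85, 0.56, 0],
    [0, 0, 0.134, 0.25, -1.85, 0.56, 0],
    [0, 0, 0.134, 0.25, -1.85, 0.56, 0],
    [0, 0, 0.134, 0.25, -1.85, 0.56, 0],
    [0, 0, 0.134, 0.25, -1.85, 0.56, 0],
    [0, 0, 0.134, 0.25, -1.85, 1.2, 0],
    [0, 0, 0.134, 0.25, -1.85, 1.65, 0],
    [0, 0, 0.134, 0.25, -1.85, 1.7, 0]
  ],
  "clamp_n": 40
}}

```text
time: 10.82
tcp_pos: [0.4028, 0.1579, 0.1032]
tcp_rot: [-1.813, -2.562, 0.005]
wrist_force: [0.4, 0.1, 0.3]
width: -0.0001
grasp_force: 0.0
```

```bash
python3 goal.py .4147 .1618 .107 19.4
```

```text
[-0.004, -0.001, 0.0] [-0.0003, 0.0125, -0.0038] t 10.82 q [ 0.23  0.21 -0.56  0.8   0.    1.46] F [0.4 0.1 0.3]
```

Converted, -0.018 m is -0.18, -0.003 m is -0.03.

Emit:
{"fn": "step_hand", "kwargs": {
  "moves": [
    [0, 0, 0, 0, 0.12, -0.03, 0],
    [0, 0, 0, 0, 0.22, -0.04, 0],
    [0, 0, 0, 0, 0.32, -0.11, 0],
    [0, 0, 0, 0, 0.41, -0.18, 0]
  ]
}}

```text
time: 11.32
tcp_pos: [0.4427, 0.1719, 0.1247]
tcp_rot: [1.815, 2.564, 0.0]
wrist_force: [-2.7, -0.9, 3.1]
width: 0.0002
grasp_force: 2.6
```

Emit:
{"fn": "step_hand", "kwargs": {
  "moves": [
    [0, 0, 0, 0, 0.08, -0.03, 0],
    [0, 0, 0, 0, 0.16, -0.07, 0],
    [0, 0, 0, 0, 0.23, -0.09, 0]
  ]
}}

```text
time: 11.7
tcp_pos: [0.4652, 0.1798, 0.1332]
tcp_rot: [1.814, 2.563, 0.003]
wrist_force: [-1.6, 0.6, 3.2]
width: 0.0001
grasp_force: 2.5
```

```bash
python3 goal.py .4147 .1618 .107 19.4
python3 -c "
from look import *
snap('wrist','pics/w5.png');snap('scene','pics/s5.png');snap('top','pics/t5.png')"
```

```text
[0.002, -0.0, 0.0] [-0.0002, -0.0537, 0.0261] t 11.7 q [ 0.24  0.3  -0.36  0.91  0.    1.47] F [-1.6  0.6  3.2]
```

Converted, 0.016 m is 0.16, 0.008 m is 0.08.

Emit:
{"fn": "step_hand", "kwargs": {
  "moves": [
    [0, 0, 0, 0, 0.08, -0.01, 0],
    [0, 0, 0, 0, 0.16, -0.01, 0]
  ]
}}

```text
time: 12.1
tcp_pos: [0.4795, 0.185, 0.1335]
tcp_rot: [1.815, 2.564, 0.001]
wrist_force: [-0.6, 1.5, 4.2]
width: 0.0002
grasp_force: 2.7
```

Emit:
{"fn": "step_hand", "kwargs": {
  "moves": [
    [0, 0, 0, 0, 0.08, -0.01, 0],
    [0, 0, 0, 0, 0.1, -0.01, 0],
    [0, 0, 0, 0, 0.1, -0.01, 0]
  ]
}}

```text
time: 12.48
tcp_pos: [0.4881, 0.1878, 0.1338]
tcp_rot: [-1.815, -2.564, 0.001]
wrist_force: [0.5, 1.3, -0.4]
width: -0.0005
grasp_force: 0.0
```

```bash
python3 goal.py .4147 .1618 .107 19.4
```

```text
[-0.001, -0.0, 0.0] [-0.0001, -0.0779, 0.0269] t 12.47 q [ 0.25  0.34 -0.29  0.94 -0.    1.48] F [ 0.5  1.3 -0.4]
```

The bail went over: the force peaked and then dropped to nothing. I'll back off outward, lean the tool 35° away from the drum, and check by image difference.

The rows are not in the units I measure in: shifts go in units of 100 mm. I convert before sending: -0.07 m is -0.7, -0.04 m is -0.4.

Emit:
{"fn": "step_hand", "kwargs": {
  "moves": [
    [0, 0, 0, 0, -0.3, -0.2, 0],
    [0, 0, 0, 0, -0.7, -0.4, 0],
    [0, 0, 0, 0, -0.7, -0.4, 0]
  ]
}}

```text
time: 12.85
tcp_pos: [0.4203, 0.1641, 0.1751]
tcp_rot: [-1.815, -2.564, 0.0]
wrist_force: [0.9, -0.0, -0.2]
width: -0.0
grasp_force: 0.0
```

```bash
python3 goal.py .4288 .1667 .17 19.4 35 199.4
python3 - <<'E'
from look import *
snap('scene','pics/s6.png');snap('wrist','pics/w6.png')
from numpy.linalg import inv
D=np.array([.5797,.2199]);y=np.radians(19.4);u=np.array([np.cos(y),np.sin(y)]);v=np.array([-u[1],u[0]])
a=cv2.imread('pics/scene4.png').astype(int);b=cv2.imread('pics/s6.png').astype(int)
m=(abs(a-b).max(2)>25).astype(np.uint8)
n,_,st,ce=cv2.connectedComponentsWithStats(m)
for s,c in zip(st,ce):
    if s[4]>6 and 170<c[0]<270 and 150<c[1]<250: print(s,c.round(1), (b-a)[s[1]:s[1]+s[3],s[0]:s[0]+s[2]].mean().round(1))
d=np.load('pics/s6.png.npz');T=inv(d['T'])
def pj(x,yy,z):
    p=T@np.r_[D+u*x+v*yy,z,1];return (p[:2]/p[2]*d['K'][:2]+d['K'][2:]).round(1)
for n,q in(('old bar',(-.146,.0962)),('bar fallen',(-.046,.104)),('upright',(-.092,.121)),('pin',(-.092,.05)),('lever tip0',(-.0906,.09))): print(n,pj(q[0],-.019,q[1]),pj(q[0],.019,q[1]))
E
```

```text
[-0.611, -0.0, 0.0] [-0.0004, 0.0089, 0.0051] t 12.85 q [ 0.23  0.17 -0.4   0.99 -0.    1.46] F [ 0.9 -0.  -0.2]
[208 157   5   8  16] [209.8 160.6] 22.4
[214 156  10  10  25] [219.2 160.1] 14.5
[204 165  37  18 303] [220.1 174.9] 31.9
[206 196  10   5  31] [210.4 198. ] 60.1
old bar [208.2 222.8] [192.7 220.6]
bar fallen [220.3 192.1] [205.7 190.2]
upright [213.9 199.5] [198.7 197.5]
pin [217.3 220.4] [202.7 218.4]
lever tip0 [215.6 208.5] [200.7 206.5]
```

```bash
python3 - <<'E'
import cv2
im=[cv2.cvtColor(cv2.imread(f'pics/{n}.png'),cv2.COLOR_BGR2GRAY)[184:228,186:226] for n in('scene4','s5','s6')]
ch=" .:-=+*#%@"
for r in range(44): print(184+r,'|'.join(''.join(ch[9-int(p)*10//256] for p in i[r]) for i in im))
E
```

```text
184           -#==##########################|@@%##%@@@@@@@@%@@@@@@@@%################|@@@%@@@@@@@@@@*====#####################
185          .+#=###########################|@@%##%@%@@@@@@@@@@@@@@@%################|@@@@@@@@@@@@@%*====#####################
186          .+#=###########################|@@%###@@@@@@@@@@@@@@@@@%################|@@@@@@@@@@@@@%*=====####################
187      .   .+%############################|+%%###@@@@@@@@@@@@@@@@@%################|@@@@@@@@@@@@@%*=====####################
188  ......  .+@%###########################| +%###%@@@@@@@@@@@@@@@@%################|@@@@@@@@@@%@@#+======###################
189 ..........+@%###########################| .%###%%@@@@@@@@%@@@@@%#################|@@@@@@@@@@@@%*-=======##################
190 ........  .@@###########################| -%###%%@@@@@@@@@@@@%**=################|@@@@@%@@@@@@%*========*=################
191 ......... .*@%#############***##########| -%###%%@@@@@@@@@@@@%*-==-+---**#####*==|@@@@@%@@@@@@@%+==========-+--+#*#####*==
192 ...........+@@%#########*%%**%%#*#######|.=%##%%%@@@@@@@@@@@@@*=--**-:++=+======
[... 3787 characters left out ...]
 .   *#*#*#*#%%#+*****+*|              ..:-:.:*###%##*##+:.:***+*
223        :=+*************************+++++|             .=      :+=++++*+******++++|             .=      -*++++**##*===*++++
224           ..:-+**************+++++++++++|                        +++++++++*++++++|                      ++=+++++++****++++
225              .++++++****++++++++++++++++|                         +++++++++++++++|                      +- +++++++++++++++
226               .+++++++++++++++++++++++++|                         ++++++++++++-  |                     .+- +++++++++++++++
227              .++++++++++++++++++++++++++|                        .++++++++++= ...|                    .+- .++++++++++= .*=
```

The pixels show the legs now standing up from the pin, at columns 203 and 222. The cross-bar lies across the keeper at rows 191–194 (predicted 190–192), and its old place at row 221 is empty, so the bail is down behind the lip. Next is the lever.

Emit:
{"fn": "step_hand", "kwargs": {
  "moves": [
    [-0.15, 0, 0, 0, 0.03, 0.02, 0],
    [-0.3, 0, 0, 0, 0.06, 0.04, 0],
    [-0.46, 0, 0, 0, 0.09, 0.05, 0],
    [-0.61, 0, 0, 0, 0.09, 0.05, 0],
    [-0.61, 0, 0, 0, 0.09, 0.05, 0]
  ]
}}

```text
time: 13.58
tcp_pos: [0.436, 0.1685, 0.1746]
tcp_rot: [1.557, 2.2, 0.704]
wrist_force: [-1.1, -0.2, 0.3]
width: 0.0001
grasp_force: 0.0
```

```bash
python3 goal.py .475 .183 .125 19.4 35 199.4;python3 goal.py .475 .183 .05 19.4 35 199.4
```

```text
[0.009, 0.001, 0.001] [0.0008, 0.005, 0.0646] t 13.57 q [ 0.17 -0.22 -1.01  0.16  0.09  1.44] F [-1.1 -0.2  0.3]
[0.009, 0.001, 0.001] [0.001, -0.0386, 0.1256] t 13.57 q [ 0.17 -0.22 -1.01  0.16  0.09  1.44] F [-1.1 -0.2  0.3]
```

```bash
cat > kin.py <<'E'
import numpy as np
from scipy.optimize import least_squares
d=[(.378,.080,1.274,.2299,.5264,.2524),(.27,.05,1.35,.4893,.1917,.3),(.3,.09,1.36,.5005,-.199,.3004),(.44,-.21,.92,.5103,-.244,.1106),(.35,.22,1.43,.5119,-.245,.3249),(.47,.39,1.49,.5764,.2198,.3194),(.5,.05,1.12,.5792,.221,.1663),(.51,.04,1.10,.5796,.22,.1596),(.21,-.56,.8,.4028,.1579,.1032),(.3,-.36,.91,.4652,.1798,.1332),(.34,-.29,.94,.4881,.1878,.1338),(.17,-.4,.99,.4203,.1641,.1751),(-.22,-1.01,.16,.436,.1685,.1746)]
d=np.array(d);r=np.hypot(d[:,3],d[:,4]);z=d[:,5]
def fk(P,q2,q3,q4):
    a,h,b,c,e,f,g,k=P;p=q2-q3;t=p+q4
    return (a+b*np.sin(q2)+c*np.cos(q2)+e*np.cos(p)+f*np.sin(p)+g*np.cos(t)+k*np.sin(t),
            h+b*np.cos(q2)-c*np.sin(q2)-e*np.sin(p)+f*np.cos(p)-g*np.sin(t)+k*np.cos(t))
s=least_squares(lambda P:np.r_[np.subtract(fk(P,*d[:,:3].T),(r,z)).ravel(),1e-4*P],np.full(8,.2));P=s.x
print(P.round(3),abs(s.fun).max().round(4))
D=np.array([.5797,.2199]);u=np.array([.9432,.3322])
for tilt in(0,10,15,20,25,30):
  for x,zz in((-.111,.125),(-.111,.05)):
    w=np.hypot(*(D+u*x));t=np.pi/2-np.radians(tilt)
    o=least_squares(lambda q:np.subtract(fk(P,q[0],q[1],t-q[0]+q[1]),(w,zz)),[.2,-.6]).x
    print(tilt,x,zz,o.round(2),round(t-o[0]+o[1],2))
E
python3 kin.py
```

```text
[ 0.006  0.261  0.503 -0.006  0.384  0.075  0.437 -0.001] 0.0029
0 -0.111 0.125 [ 0.33 -0.34] 0.91
0 -0.111 0.05 [ 0.41 -0.44] 0.72
10 -0.111 0.125 [ 0.2  -0.53] 0.67
10 -0.111 0.05 [ 0.29 -0.64] 0.46
15 -0.111 0.125 [ 0.14 -0.63] 0.54
15 -0.111 0.05 [ 0.24 -0.74] 0.33
20 -0.111 0.125 [ 0.08 -0.73] 0.41
20 -0.111 0.05 [ 0.2  -0.84] 0.18
25 -0.111 0.125 [ 0.04 -0.83] 0.27
25 -0.111 0.05 [ 0.17 -0.94] 0.02
30 -0.111 0.125 [-0.   -0.92] 0.13
30 -0.111 0.05 [ 0.16 -1.03] -0.15
```

A 35° lean runs joint 3 to its limit, so I'll use 25°.

```bash
python3 goal.py .4769 .1837 .122 19.4 25 199.4
```

```text
[0.184, 0.002, 0.001] [0.0009, 0.005, 0.0682] t 13.57 q [ 0.17 -0.22 -1.01  0.16  0.09  1.44] F [-1.1 -0.2  0.3]
```

Converted, 0.06 m is 0.6, 0.035 m is 0.35.

Emit:
{"fn": "step_hand", "kwargs": {
  "moves": [
    [0.18, 0, 0, 0, 0, 0.1, 0],
    [0.184, 0.002, 0.001, 0.01, 0.05, 0.35, 0],
    [0.184, 0.002, 0.001, 0.01, 0.05, 0.6, 0],
    [0.184, 0.002, 0.001, 0.01, 0.05, 0.6, 0]
  ]
}}

```text
time: 14.08
tcp_pos: [0.4645, 0.1811, 0.1195]
tcp_rot: [1.654, 2.336, 0.496]
wrist_force: [-0.2, -0.7, -0.3]
width: 0.0002
grasp_force: 0.0
```

```bash
python3 goal.py .4769 .1837 .122 19.4 25 199.4;python3 goal.py .4769 .1837 .082 19.4 25 199.4
```

```text
[-0.021, -0.003, -0.001] [-0.0016, 0.0125, 0.0028] t 14.07 q [ 0.21  0.04 -0.83  0.29  0.05  1.46] F [-0.2 -0.7 -0.3]
[-0.021, -0.003, -0.001] [-0.0018, -0.0036, 0.0394] t 14.07 q [ 0.21  0.04 -0.83  0.29  0.05  1.46] F [-0.2 -0.7 -0.3]
```

Emit:
{"fn": "step_hand", "kwargs": {
  "moves": [
    [-0.02, 0, 0, -0.02, 0.125, 0.03, 0],
    [-0.02, 0, 0, -0.02, 0.09, 0.12, 0],
    [-0.02, 0, 0, -0.02, 0.04, 0.21, 0],
    [-0.02, 0, 0, -0.02, 0.01, 0.3, 0],
    [-0.02, 0, 0, -0.02, -0.04, 0.39, 0]
  ]
}}

```text
time: 14.7
tcp_pos: [0.4785, 0.1837, 0.0855]
tcp_rot: [1.641, 2.318, 0.526]
wrist_force: [-1.0, 0.6, 5.1]
width: 0.0003
grasp_force: 2.6
```

```bash
python3 goal.py .4769 .1837 .069 19.4 25 199.4;python3 goal.py .4769 .1837 .053 19.4 25 199.4
```

```text
[0.008, -0.002, -0.001] [0.0005, -0.0085, 0.0143] t 14.7 q [ 0.21  0.11 -0.89  0.13  0.06  1.46] F [-1.   0.6  5.1]
[0.008, -0.002, -0.001] [0.0005, -0.0154, 0.0287] t 14.7 q [ 0.21  0.11 -0.89  0.13  0.06  1.46] F [-1.   0.6  5.1]
```

Contact at 5 N, as expected. I'll keep pushing down.

Converted, 0.0145 m is 0.145, 0.01 m is 0.1.

Emit:
{"fn": "step_hand", "kwargs": {
  "moves": [
    [0.005, 0, 0, 0, -0.04, 0.05, 0],
    [0.005, 0, 0, 0, -0.06, 0.1, 0],
    [0.005, 0, 0, 0, -0.085, 0.145, 0]
  ]
}}

```text
time: 15.08
tcp_pos: [0.4783, 0.1835, 0.0694]
tcp_rot: [1.643, 2.32, 0.521]
wrist_force: [-0.3, -1.3, 3.4]
width: -0.0001
grasp_force: 2.2
```

Emit:
{"fn": "step_hand", "kwargs": {
  "moves": [
    [0, 0, 0, 0, -0.03, 0.05, 0],
    [0, 0, 0, 0, -0.05, 0.1, 0],
    [0, 0, 0, 0, -0.07, 0.145, 0]
  ]
}}

```text
time: 15.45
tcp_pos: [0.4795, 0.1837, 0.0543]
tcp_rot: [1.641, 2.318, 0.524]
wrist_force: [-20.5, -6.7, 46.0]
width: 0.0001
grasp_force: 25.3
```

```bash
python3 goal.py .4769 .1837 .053 19.4 25 199.4
```

```text
[0.007, -0.002, -0.0] [0.0008, -0.0028, 0.0002] t 15.45 q [ 0.21  0.18 -0.93  0.03  0.06  1.45] F [-20.5  -6.7  46. ]
```

46 N at TCP z 0.054, which is where I expected the stop. I'll back off and check the lever's position numerically.

Converted, -0.16 m is -1.6, -0.12 m is -1.2.

Emit:
{"fn": "step_hand", "kwargs": {
  "moves": [
    [0, 0, 0, 0, 0.04, -0.2, 0],
    [0, 0, 0, 0, -0.1, -0.7, 0],
    [0, 0, 0, 0, -0.5, -1.2, 0],
    [0, 0, 0, 0, -1, -1.6, 0],
    [0, 0, 0, 0, -1, -1.6, 0]
  ]
}}

```text
time: 16.08
tcp_pos: [0.3312, 0.1311, 0.1638]
tcp_rot: [1.644, 2.321, 0.518]
wrist_force: [1.0, 0.0, 0.0]
width: 0.0
grasp_force: 0.0
```

```bash
python3 - <<'E'
from look import *
snap('scene','pics/s7.png');snap('wrist','pics/w7.png')
D=np.array([.5797,.2199]);y=np.radians(19.4);u=np.array([np.cos(y),np.sin(y)]);v=np.array([-u[1],u[0]])
d=np.load('pics/s7.png.npz');T=np.linalg.inv(d['T'])
def pj(x,yy,z):
    p=T@np.r_[D+u*x+v*yy,z,1];return (p[:2]/p[2]*d['K'][:2]+d['K'][2:]).round(1)
for n,q,h in(('bar hooked',(-.069,.104),.019),('bar open',(-.046,.104),.019),('lip top',(-.076,.107),.01),('tip shut',(-.1076,.024),.01),('tip level',(-.116,.05),.01),('tip open',(-.0906,.09),.01),('pin shut',(-.072-.02*np.cos(1.76),.05-.02*np.sin(1.76)),.017)): print(n,pj(q[0],-h,q[1]),pj(q[0],h,q[1]))
im=[cv2.cvtColor(cv2.imread(f'pics/{n}.png'),cv2.COLOR_BGR2GRAY)[184:242,194:230] for n in('s6','s7')]
ch=" .:-=+*#%@"
for r in range(58): print(184+r,'|'.join(''.join(ch[9-int(p)*10//256] for p in i[r]) for i in im))
E
```

```text
bar hooked [217.6 198.3] [202.7 196.3]
bar open [220.3 192.1] [205.7 190.2]
lip top [213.  198.8] [205.2 197.8]
tip shut [213.2 231.5] [205.6 230.4]
tip level [210.9 226.8] [203.1 225.7]
tip open [212.1 208. ] [204.2 206.9]
pin shut [220.1 219.2] [207.5 217.4]
184 @@@@@@*====#########################|  -#=======#########################
185 @@@@@%*====#########################|  +#=======#########################
186 @@@@@%*=====########################|  +#========########################
187 @@@@@%*=====########################|  +#========########################
188 @@%@@#+======######################*|  +@*========######################*
189 @@@@%*-=======####################*=| .+@*=========####################*-
190 @@@@%*========*=################*===|  .@%*=========#################*-==
191 @@@@@%+==========-+--+#*#####*======|  .+@%+=========--+:-+**#####*-=====
192 @@@@@%#+=-.....::==--++=============|  .+@@#+========-*+-:++=+##*========
193
[... 3111 characters left out ...]
.....
233          .+++++++++++++=  ..*=..:...|                *+**+++- .......:...
234            -  +=++++++++*****=......|                ++++++- ............
235                 ++++++-.++**+- .....|                ++++++- ............
236               .+++++++-  .++-   ....|              .++++++-  ......    ..
237              .+++++++=  .        ...|              +++++++-  ......    ..
238                +++++*- ...... .  ...|              ++++++= .......     ..
239                    .= ..........  ..|                ++++- ........ .  . 
240                     ...........     |                     ........       
241            .++=     ..........     .|                   ...... ...
```

The scene pixels show the bar hooked at rows 196–199 and columns 203–217, as predicted. The lever plate now points down to row 231, against 230–231 predicted for shut. I'll press once farther out on the handle, where the contact height gives the angle.

```bash
for z in .09 .06 .043; do python3 goal.py .4618 .1784 $z 19.4 25 199.4; done
```

```text
[-0.002, -0.002, -0.001] [0.001, 0.095, 0.1232] t 16.18 q [ 0.12 -0.37 -1.02  0.49  0.09  1.37] F [ 0.3 -0.6  0.2]
[-0.002, -0.002, -0.001] [0.0009, 0.0823, 0.1504] t 16.18 q [ 0.12 -0.37 -1.02  0.49  0.09  1.37] F [ 0.3 -0.6  0.2]
[-0.002, -0.002, -0.001] [0.0009, 0.0752, 0.1659] t 16.18 q [ 0.12 -0.37 -1.02  0.49  0.09  1.37] F [ 0.3 -0.6  0.2]
```

Emit:
{"fn": "step_hand", "kwargs": {
  "moves": [
    [0, 0, 0, 0.01, 0.5, 0.5, 0],
    [0, 0, 0, 0.01, 0.9, 1, 0],
    [0, 0, 0, 0.01, 0.92, 1.2, 0],
    [0, 0, 0, 0.01, 0.88, 1.35, 0],
    [0, 0, 0, 0.01, 0.84, 1.45, 0]
  ]
}}

```text
time: 16.8
tcp_pos: [0.4594, 0.1783, 0.0615]
tcp_rot: [1.649, 2.33, 0.508]
wrist_force: [-0.9, -0.6, -0.2]
width: 0.0
grasp_force: 0.0
```

```bash
python3 goal.py .4618 .1784 .049 19.4 25 199.4; python3 goal.py .4618 .1784 .043 19.4 25 199.4
```

```text
[-0.009, -0.004, -0.0] [-0.0008, -0.0031, 0.0123] t 16.8 q [ 0.21  0.13 -0.95  0.07  0.06  1.45] F [-0.9 -0.6 -0.2]
[-0.009, -0.004, -0.0] [-0.0008, -0.0056, 0.0178] t 16.8 q [ 0.21  0.13 -0.95  0.07  0.06  1.45] F [-0.9 -0.6 -0.2]
```

Converted, 0.0123 m is 0.123, 0.006 m is 0.06.

Emit:
{"fn": "step_hand", "kwargs": {
  "moves": [
    [0, 0, 0, -0.01, -0.01, 0.06, 0],
    [0, 0, 0, -0.01, -0.03, 0.123, 0],
    [0, 0, 0, -0.01, -0.03, 0.123, 0]
  ]
}}

```text
time: 17.18
tcp_pos: [0.4634, 0.1782, 0.0527]
tcp_rot: [1.646, 2.325, 0.514]
wrist_force: [-0.1, -0.1, 0.3]
width: 0.0001
grasp_force: 0.0
```

Emit:
{"fn": "step_hand", "kwargs": {
  "moves": [
    [0, 0, 0, 0, -0.01, 0.02, 0],
    [0, 0, 0, 0, -0.02, 0.04, 0],
    [0, 0, 0, 0, -0.025, 0.06, 0],
    [0, 0, 0, 0, -0.025, 0.06, 0]
  ]
}}

```text
time: 17.68
tcp_pos: [0.4637, 0.1784, 0.0464]
tcp_rot: [1.646, 2.325, 0.514]
wrist_force: [0.2, 0.3, 0.2]
width: -0.0001
grasp_force: 0.0
```

Converted, 0.005 m is 0.05, 0.004 m is 0.04.

Emit:
{"fn": "step_hand", "kwargs": {
  "moves": [
    [0, 0, 0, 0, -0.01, 0.02, 0],
    [0, 0, 0, 0, -0.015, 0.04, 0],
    [0, 0, 0, 0, -0.02, 0.05, 0],
    [0, 0, 0, 0, -0.02, 0.05, 0]
  ]
}}

```text
time: 18.18
tcp_pos: [0.4648, 0.1787, 0.0442]
tcp_rot: [1.643, 2.322, 0.519]
wrist_force: [-26.9, -8.9, 49.8]
width: -0.0001
grasp_force: 28.3
```

Contact came at TCP z of about 0.045, the height computed for the lever on its stop. I'll back away and hand in.

Converted, -0.1 m is -1, -0.07 m is -0.7.

Emit:
{"fn": "step_hand", "kwargs": {
  "moves": [
    [0, 0, 0, 0, 0, -0.2, 0],
    [0, 0, 0, 0, -0.3, -0.7, 0],
    [0, 0, 0, 0, -0.5, -1, 0],
    [0, 0, 0, 0, -0.5, -1, 0],
    [0, 0, 0, 0, -0.5, -1, 0]
  ]
}}

```text
time: 18.8
tcp_pos: [0.3864, 0.1508, 0.1152]
tcp_rot: [1.648, 2.328, 0.509]
wrist_force: [-0.0, -0.3, -0.2]
width: 0.0003
grasp_force: 0.0
```

```bash
python3 - <<'E'
from look import *
snap('scene','pics/s8.png')
a,b=[cv2.cvtColor(cv2.imread(f'pics/{n}.png'),cv2.COLOR_BGR2GRAY).astype(int) for n in('s7','s8')]
print(abs(a-b)[190:233,200:222].mean(), [abs(cv2.imread('pics/s0.png').astype(int)-cv2.imread('pics/s8.png'))[y-12:y+12,x-15:x+15].mean().round(1) for x,y in((185,165),(280,270),(415,252))])
print(arm.job_done())
E
```

```text
1.53276955602537 [np.float64(10.7), np.float64(4.6), np.float64(3.2)]
the job is handed in; nothing more can be done
None
```

The job is handed in at 18.8 s; no verdict came back. By my measurements the cyclone head is home in the collar, the bail's cross-bar is behind the keeper's lip, and the lever is shut on its stop. The tape measure and sanding block look unmoved in the pictures; the mug's patch changed more (its shadows may account for that), but the arm never went near it.

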